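# Put the packer's kit away in its four holders

### The job

Put the packer's four kit items away, each lying or standing flat on the floor of the plywood holder made to its shape: the teal stapler in the long tray, the tape measure in the narrow tray, the small white carton (the smallest of the three cartons, not the brown ones) in the broad tray, and the glue stick upright in the round well. The glue stick stands in a light loose stand: draw it straight up, so that the stand stays upright where it is. Centre each item in its holder, lying along it.

Things in the scene. Friction and masses are not known exactly. Their poses are not given: they have to be found in the camera images.
- stapler_mid (a point): Teal desk stapler on its base, 36 (x) x 172 (y) x 56 (z) mm; the point is its centre, 28 mm above its underside. Its own y axis runs along its length, z up. Loose.
- tape_measure_mid (a point): Teal and black tape measure standing on edge, 40 (x, thickness) x 91 (y, length with the small yellow end tab) x 67 (z) mm; the point is the centre of all this, 33 mm above its underside; the solid case is 36 mm thick and reaches from y = -27 to y = +45 mm of it. z up. Loose.
- white_carton_mid (a point): Small white carton with a brown tape strip, 60 (x) x 85 (y) x 35 (z) mm; the point is its centre, 17.5 mm above its underside. y is its long side, z up. Loose. (Two larger brown cartons are not part of the job.)
- glue_stick_mid (a point): Red and white glue stick, upright, round, 28 to 30 mm diameter, 95 mm tall; the point is its centre, 47.5 mm above its foot. At the start its foot is in the stand's sleeve. Loose.
- stick_stand: Light (40 g) loose grey stand: round foot of 68 mm diameter, 4 mm thick, with an upright round sleeve on it of 44 mm outer and 36 mm inner diameter, whose top is 49 mm above the bench; the glue stick stands in it on the foot plate, its top 99 mm above the bench. Origin: centre of its underside, z up.
- stapler_tray: Long plywood tray, fixed, 72 x 212 mm outside; recess 56 (x) x 196 (y) mm, walls 8 mm, recess floor 5 mm and rim 15 mm above the bench. Origin: centre of its underside; y along its length, z up. For the stapler, either way round.
- tape_tray: Narrow short plywood tray, fixed, 72 x 134 mm outside; recess 56 (x) x 118 (y) mm, walls 8 mm, recess floor 5 mm and rim 15 mm above the bench. Origin: centre of its underside; y along its length, z up. For the tape measure, standing on edge as it does on the bench, its length along the tray, either way round.
- carton_tray: Broad short plywood tray, fixed, 96 x 121 mm outside; recess 80 (x) x 105 (y) mm, walls 8 mm, recess floor 5 mm and rim 15 mm above the bench. Origin: centre of its underside; y along its length, z up. For the white carton, its long side along y, either way round.
- glue_well: Round plywood cup on a 76 mm square base plate, fixed; the well is 50 mm inside diameter, its wall 8 mm, its floor 6 mm and its rim 32 mm above the bench. Origin: centre of its underside, on the axis of the well, z up. For the glue stick.
Things that resemble listed ones, but are neither listed nor needed, are in the scene too. What is shaped like the part that bears glue_stick_mid but black or blue is not meant.

How it is judged:
At the end, for the whole second after the job is handed in: Each item rests released, upright, on its own holder's floor (height within 5 mm), centred within 12 mm (stapler and tape measure 15 mm along), the three in trays parallel to them within 0.25 rad; the stand is upright within 0.1 rad and has moved less than 30 mm (x of stapler_mid in the frame of stapler_tray between -0.012 and 0.012 m and y of stapler_mid in the frame of stapler_tray between -0.015 and 0.015 m and z of stapler_mid in the frame of stapler_tray between 0.028 and 0.038 m and angle between each of stapler_mid, tape_measure_mid, white_carton_mid, glue_stick_mid, stick_stand's own z axis and vertical below 0.1 rad and angle between the y axis of stapler_mid and the y axis of stapler_tray, either way round below 0.25 rad and x of tape_measure_mid in the frame of tape_tray between -0.012 and 0.012 m and y of tape_measure_mid in the frame of tape_tray between -0.015 and 0.015 m and z of tape_measure_mid in the frame of tape_tray between 0.033 and 0.043 m and angle between the y axis of tape_measure_mid and the y axis of tape_tray, either way round below 0.25 rad and x of white_carton_mid in the frame of carton_tray between -0.012 and 0.012 m and y of white_carton_mid in the frame of carton_tray between -0.012 and 0.012 m and z of white_carton_mid in the frame of carton_tray between 0.0175 and 0.0275 m and angle between the y axis of white_carton_mid and the y axis of carton_tray, either way round below 0.25 rad and x of glue_stick_mid in the frame of glue_well between -0.012 and 0.012 m and y of glue_stick_mid in the frame of glue_well between -0.012 and 0.012 m and z of glue_stick_mid in the frame of glue_well between 0.0485 and 0.0585 m and distance of stick_stand from where it was at the start of the episode below 0.03 m and linear speed of each of stapler, tape_measure, white_carton, glue_stick below 0.02 m/s); the robot touches nothing.
It fails at once if the stick stand is tipped (tilted more than 0.35 rad) or dragged more than 60 mm or lifted more than 30 mm (angle between stick_stand's own z axis and vertical above 0.35 rad or distance of stick_stand from where it was at the start of the episode above 0.06 m or height (world z) of stick_stand above 0.03 m).
It also fails if it takes over 128 s, if anything falls off the work surface, if the arm or the gripper's body presses on something with over 40 N, if the wrist force passes 120 N, or if a joint passes its speed limit or range.

### The arm

A 7-joint arm with a two-finger parallel gripper is mounted at the origin on a cart in front of the work surface, level with it; the furniture and walls round the work are solid. World frame = base frame: x ahead of the robot, y to its left, z up, the work surface at z = 0. Lengths are in m, angles in rad, forces in N, time in s.
With the tool pointing down it reaches from about 0.425 to 0.95 m from the base axis. Payload 16.7 kg.
Tool frame: the origin (TCP) lies midway between the tips of the shut fingers; the grasp point (between the pads) lies 19 mm behind it (env.grip_point_offset is the distance from the TCP to the grasp point, in m); z points along the fingers, y is the line along which they close (so a half turn about z gives the same grasp; the last joint's range is limited). The gripper opens to 94 mm and grips with 3 to 60 N. Pads are 16 mm wide; open, the fingers measure 119 mm over their backs; the gripper's body (75 mm by 177 mm) begins 78 mm behind the grasp point.
Start: joints at [-1.454, 0.426, 0.074, 1.606, -0.034, 1.111, -0.067], TCP at [0.177, 0.651, 0.205] pointing down, gripper open.
Joint ranges: [-2.85, 2.85], [-0.5, 2.14], [-1.23, 1.37], [0.21, 2.46], [-1.02, 4.16], [0.16, 2.05], [-2.73, 2.73]. Speed limits (rad/s): [1.89, 1.89, 2.39, 2.39, 3.01, 3.01, 3.01].

### API

Orientations are given as a 3x3 rotation matrix whose columns are the frame's x, y, z axes.
In Python, from rig import env, viewer, order, spotter gives the robot as it stands.
- The arm moves only by the tool jog_arm, never from a script. Its argument "series" is a list of rows, each a list of 7 numbers: the shift along the tool's x, y, z in cm, then the turn, a rotation vector about the tool's x, y, z in rad, then the closure, from 0 (fully open) to 1 (shut). A call has 1 to 12 rows; each row is the pose to reach, as a shift and turn from the pose commanded when the call began, along the tool's axes at that moment; what a row does not reach only later rows make up. A row lasts 1/8 s, in which the tool goes at most 62.5 mm and 10.7 degrees, less where a joint would pass 70% of its speed; a pose out of reach is approached as far as the arm can. A call with a gripper value outside its range is refused whole. The fingers move at their own pace and stop on an object; the grip force is fixed at half the most. Time passes only in rows, so rows that repeat a pose let the fingers close. It gives the time, the measured TCP pose, the force, the opening and the grip force at its end, in the units of the state.
- env.sense(): the state, without advancing time (a new reading comes with each control period).
- viewer.read_camera(name): name is "scene" or "top"; returns a dict with "pixels" (420x560x3 uint8, red, green, blue), "z_map" (420x560 float32, m along the optical axis (not along the pixel's ray), 0 where there is no reading), "fx", "fy", "cx", "cy" (pixels), "distortion" ([k1, k2, p1, p2, k3] as OpenCV has them; the pictures are not rectified), "view" (4x4, takes a point from world to camera coordinates). Camera axes: x right, y up, looking along -z (the intrinsics and any distortion apply to the point x, -y, -z); pixel columns grow to the right and rows downward; lengths in m; the calibration is good to about 2 mm. A picture is of the moment at which its call begins.
- order.hand_in(): hands the job in; it is judged then, once.
Trained networks look in the newest picture that a camera, given by its name, has taken for a name from the list of things; names that differ only in an ending like _2 or _b are one class to them, and where a whole thing is asked for, a point or a joint stands for the part that bears it (a point fixed in the world has none). Each returns a list of dicts, best first, with "confidence" (0 to 1); they miss things now and then, are a little off and sometimes report something else, mostly with a low value. They report only what shows in the picture. A call takes as long as a camera call. They do not tell look-alikes from the thing itself.
- spotter.regions_of(name, camera): "mask" (420x560 bool, what is visible of it).
- spotter.mark_of(name, camera): "centre" ([x, y, z] in m, in world coordinates, good to about 4 mm: a listed point, or the origin of a listed thing).
The state is a dict: "t": time; "joint_pos": joint angles; "joint_vel": joint speeds; "joint_torque": joint torques, N m; "tool_pos": TCP position; "eef_rot": TCP orientation; "ft_force": force on the tool from outside, world axes, zero at the start; "wrist_torque": the same for the moment, N m; "grip_width": finger opening in m; "gripper_force": force on a finger pad.
Only numpy, scipy, OpenCV 4.12 (cv2) and the standard library are available. Lean on these libraries where they do the work, as an engineer would, in place of code of your own. Each camera call takes 0.05 s, during which the arm holds its last target. There are 200 camera calls.

## Working session

There is one attempt and no reset: what is moved stays moved. The work goes in short steps, Python scripts to look and compute and a tool call to move; the robot and the scene stay as the last step left them, time stands still between calls to the robot, and variables do not carry over. Pictures are saved under pics/ and viewed, at most 14 in all, crops included, and the job is handed in when it is done.

Besides the shell and the picture viewer there is one more tool, called after ">>>" as name(argument=value, ...), one argument or row to a line, values as JSON. jog_arm: Moves the arm, as the interface text tells. Its arguments: {"type":"object","properties":{"series":{"type":"array","items":{"type":"array","items":{"type":"number"}}}},"required":["series"]}

```bash
ls; mkdir -p pics
cat > h.py <<'E'
import numpy as np, cv2
from rig import env, viewer, order, spotter
def cloud(c):
    K=np.array([[c['fx'],0,c['cx']],[0,c['fy'],c['cy']],[0,0,1]],float)
    h,w=c['z_map'].shape
    u,v=np.meshgrid(np.arange(w),np.arange(h))
    p=cv2.undistortPoints(np.stack([u,v],-1).reshape(-1,1,2).astype(np.float32),K,np.array(c['distortion'],float)).reshape(h,w,2)
    d=np.abs(c['z_map'])
    P=np.stack([p[...,0]*d,-p[...,1]*d,-d,np.ones_like(d)],-1)
    W=P@np.linalg.inv(np.array(c['view'])).T
    W=W[...,:3].copy(); W[c['z_map']==0]=np.nan
    return W
def shot(name,fn=None):
    c=viewer.read_camera(name)
    if fn: cv2.imwrite('pics/'+fn,c['pixels'][...,::-1])
    return c,cloud(c)
NAMES=['stapler_mid','tape_measure_mid','white_carton_mid','glue_stick_mid','stick_stand','stapler_tray','tape_tray','carton_tray','glue_well']
E
python3 - <<'E'
from h import *
for cam in ['top','scene']:
    c,W=shot(cam,cam+'0.png')
    for n in NAMES:
        for r in spotter.mark_of(n,cam): print(cam,n,np.round(r['centre'],3),round(r['confidence'],2))
        for r in spotter.regions_of(n,cam):
            m=r['mask']; P=W[m]; P=P[~np.isnan(P[:,0])]
            if len(P)<10: continue
            z=np.percentile(P[:,2],98)
            T=P[P[:,2]>z-.012] 
            rr=cv2.minAreaRect(T[:,:2].astype(np.float32)*1000)
            v,u=np.nonzero(m)
            print('   mask',round(r['confidence'],2),m.sum(),'px',int(u.mean()),int(v.mean()),'ztop',round(z,3),'rect',np.round(rr[0]),np.round(rr[1]),round(rr[2],1))
s=env.sense();print(s)
E
```

```text
pics
top stapler_mid [0.593 0.201 0.03 ] 0.66
   mask 0.9 1001 px 209 160 ztop 0.058 rect [596. 205.] [163.  33.] 76.5
   mask 0.75 2154 px 370 158 ztop 0.018 rect [ 615. -218.] [213.  73.] 89.6
   mask 0.5 762 px 284 163 ztop 0.036 rect [595.  11.] [62. 65.] 4.2
top tape_measure_mid [0.447 0.014 0.03 ] 0.67
   mask 0.84 482 px 283 219 ztop 0.068 rect [448.  -1.] [35. 57.] 1.6
top white_carton_mid [ 0.443 -0.378  0.021] 0.67
   mask 0.92 874 px 432 225 ztop 0.039 rect [ 443. -381.] [84. 61.] 86.1
top glue_stick_mid [0.349 0.382 0.049] 0.74
top glue_stick_mid [0.456 0.381 0.052] 0.69
top glue_stick_mid [0.367 0.309 0.048] 0.49
top glue_stick_mid [0.339 0.208 0.048] 0.42
   mask 0.56 157 px 200 261 ztop 0.099 rect [337. 208.] [26. 27.] 46.6
   mask 0.49 182 px 133 209 ztop 0.103 rect [460. 379.] [28. 29.] 39.4
   mask 0.46 182 px 133 253 ztop 0.098 rect [351. 379.] [23. 24.] 46.6
   mask 0.46 182 px 162 247 ztop 0.098 rect [368. 305.] [27. 26.] 64.9
top stick_stand [ 0.464  0.383 -0.004] 0.83
   mask 0.7 832 px 283 163 ztop 0.035 rect [595.  11.] [63. 65.] 3.1
   mask 0.61 353 px 144 2
[... 2279 characters left out ...]
39e-04, -1.33499349e-03,  1.29434439e-03, -6.57197691e-04,
       -5.89075056e-05, -3.31317408e-04,  8.15096477e-04]), 'joint_torque': array([ 3.36515377e-04, -9.35509872e+01,  3.66275735e+00, -4.54541016e+01,
       -4.91054007e-02,  1.30898374e-02,  1.39698915e-05]), 'tool_pos': array([0.17733923, 0.65122427, 0.20545117]), 'eef_rot': array([[-9.64871807e-01,  2.62721137e-01,  3.44846533e-06],
       [ 2.62721135e-01,  9.64871803e-01, -9.85387035e-05],
       [-2.92155272e-05, -9.41712322e-05, -9.99999995e-01]]), 'ft_force': array([-0.36680482,  0.52318261,  0.26655675]), 'wrist_torque': array([ 0.02728019,  0.01331769, -0.00075704]), 'gripper_force': 0.0, 'grip_width': 0.09407730327549182}
```

Run:
```python
import cv2
a=cv2.imread('pics/top0.png'); cv2.imwrite('pics/top0c.png',cv2.resize(a[110:310,80:480],(800,400),interpolation=cv2.INTER_CUBIC))
```

```text
(no output)
```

View pics/top0c.png

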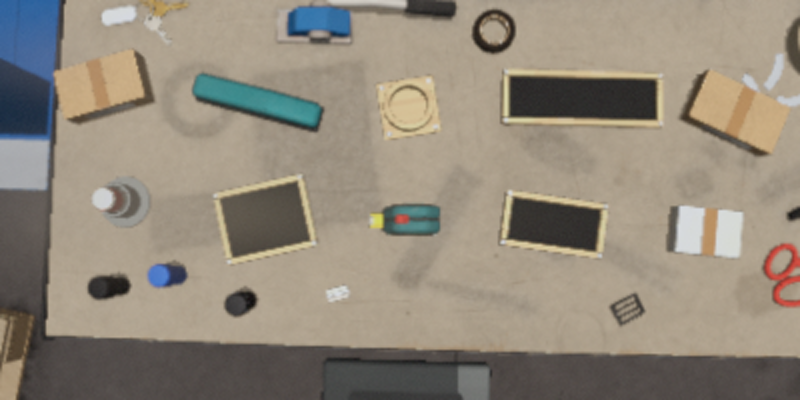

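View pics/scene0.png

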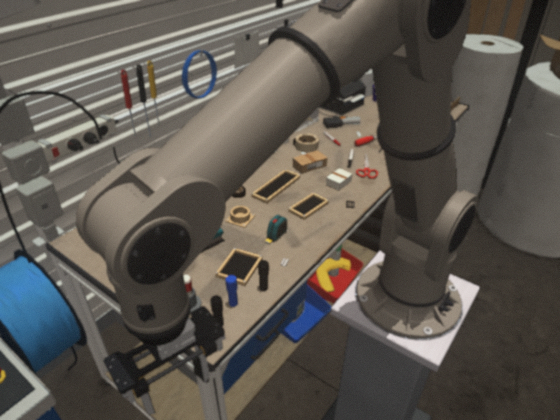

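The top view confirms the layout. In crop pixels:
- **Glue stick:** the red/white one stands in the grey stand at about (118,202), with black and blue look-alikes below it.
- **Stapler:** (257,101).
- **Tape measure:** (408,220), with its yellow tab to the left (+y).
- **White carton:** (708,231).
- **Well:** (408,107).
- **Trays:** (582,98), (553,224) and (265,219).

In the scene view the arm hides part of the left side.

```bash
cat > g.py <<'E'
import sys
from h import *
# args: x,y,z,yawdeg of targets (yaw of closing axis); prints rows rel. to current pose
s=env.sense(); R=np.array(s['eef_rot']); p=np.array(s['tool_pos'])
for a in sys.argv[1:]:
    x,y,z,w=map(float,a.split(','))
    d=R.T@(np.array([x,y,z])-p)*100
    yaw=np.degrees(np.arctan2(R[1,1],R[0,1])); dw=(w-yaw+90)%180-90
    # target tool: z down, y at yaw (nearest equivalent)
    t=np.radians(yaw+dw); Y=np.array([np.cos(t),np.sin(t),0]); Z=np.array([0,0,-1.]); T=np.stack([np.cross(Y,Z),Y,Z],1)
    print(a,np.round(d,1),np.round(cv2.Rodrigues(R.T@T)[0].ravel(),3))
print('t',s['t'],'q7',s['joint_pos'][6],'w',s['grip_width'],'p',np.round(p,4))
E
python3 g.py 0.46,0.381,0.2,40 0.46,0.381,0.12,40 0.46,0.381,0.06,40
```

```text
0.46,0.381,0.2,40 [-34.4 -18.6   0.5] [-0.     0.     0.607]
0.46,0.381,0.12,40 [-34.4 -18.6   8.5] [-0.     0.     0.607]
0.46,0.381,0.06,40 [-34.4 -18.6  14.5] [-0.     0.     0.607]
t 1.9 q7 -0.06708775506750866 w 0.09407730327549182 p [0.1773 0.6512 0.2055]
```

>>> jog_arm(
  series=[
    [-6, -3.2, 0.5, 0, 0, 0.12, 0],
    [-12, -6.4, 0.5, 0, 0, 0.24, 0],
    [-18, -9.6, 0.5, 0, 0, 0.36, 0],
    [-24, -12.8, 0.5, 0, 0, 0.48, 0],
    [-30, -16, 0.5, 0, 0, 0.6, 0],
    [-34.4, -18.6, 0.5, 0, 0, 0.607, 0],
    [-34.4, -18.6, 0.5, 0, 0, 0.607, 0],
    [-34.4, -18.6, 4.5, 0, 0, 0.607, 0],
    [-34.4, -18.6, 8.5, 0, 0, 0.607, 0],
    [-34.4, -18.6, 8.5, 0, 0, 0.607, 0],
  ],
)

```text
t: 3.15
tool_pos: [0.4586, 0.3808, 0.1183]
eef_rot: [[-0.643, 0.766, -0.003], [0.766, 0.643, -0.003], [-0.0, -0.005, -1.0]]
ft_force: [-0.7, -0.0, 0.5]
grip_width: 0.0941
gripper_force: 0.0
```

```bash
python3 g.py 0.46,0.381,0.06,40;python3 - <<'E'
from h import *
print(env.sense()['joint_vel'].round(3))
for cam in ['top','scene']:
    c,W=shot(cam,cam+'1.png')
    for n in ['glue_stick_mid','stick_stand']:
        for r in spotter.mark_of(n,cam): print(cam,n,np.round(r['centre'],3),round(r['confidence'],2))
E
```

```text
0.46,0.381,0.06,40 [-0.1  0.1  5.8] [-0.005  0.     0.001]
t 3.15 q7 0.03480819683202571 w 0.09407215034320987 p [0.4586 0.3808 0.1183]
[-0.005 -0.046  0.016 -0.052  0.012  0.046 -0.008]
top glue_stick_mid [0.458 0.379 0.054] 0.69
top glue_stick_mid [0.336 0.209 0.05 ] 0.62
top glue_stick_mid [0.35  0.383 0.049] 0.6
top glue_stick_mid [0.592 0.201 0.029] 0.57
top glue_stick_mid [0.367 0.307 0.044] 0.56
top glue_stick_mid [ 0.616 -0.217 -0.   ] 0.2
top stick_stand [0.466 0.379 0.   ] 0.62
scene glue_stick_mid [0.35  0.383 0.048] 0.88
scene glue_stick_mid [0.366 0.303 0.048] 0.84
scene glue_stick_mid [0.461 0.383 0.052] 0.77
scene glue_stick_mid [0.334 0.208 0.047] 0.76
scene stick_stand [ 0.462  0.382 -0.001] 0.75
```

>>> jog_arm(
  series=[
    [0, 0, 3, 0, 0, 0, 0],
    [0, 0, 5.8, 0, 0, 0, 0],
    [0, 0, 5.8, 0, 0, 0, 0],
    [0, 0, 5.8, 0, 0, 0, 0.5],
    [0, 0, 5.8, 0, 0, 0, 1],
    [0, 0, 5.8, 0, 0, 0, 1],
    [0, 0, 5.8, 0, 0, 0, 1],
    [0, 0, 5.8, 0, 0, 0, 1],
    [0, 0, 5.8, 0, 0, 0, 1],
  ],
)

```text
t: 4.58
tool_pos: [0.4604, 0.3814, 0.0625]
eef_rot: [[-0.643, 0.766, -0.0], [0.766, 0.643, -0.0], [-0.0, -0.0, -1.0]]
ft_force: [-0.4, 0.0, 0.7]
grip_width: 0.0375
gripper_force: 0.0
```

>>> jog_arm(
  series=[
    [0, 0, 0, 0, 0, 0, 1],
    [0, 0, 0, 0, 0, 0, 1],
    [0, 0, 0, 0, 0, 0, 1],
    [0, 0, -1, 0, 0, 0, 1],
    [0, 0, -3, 0, 0, 0, 1],
    [0, 0, -5.5, 0, 0, 0, 1],
    [0, 0, -8.5, 0, 0, 0, 1],
    [0, 0, -11.5, 0, 0, 0, 1],
    [0, 0, -14.5, 0, 0, 0, 1],
    [0, 0, -14.5, 0, 0, 0, 1],
  ],
)

```text
t: 5.82
tool_pos: [0.4613, 0.3821, 0.2103]
eef_rot: [[-0.642, 0.766, 0.003], [0.766, 0.642, 0.003], [0.001, 0.004, -1.0]]
ft_force: [0.6, 0.4, -0.9]
grip_width: 0.0281
gripper_force: 30.0
```

```bash
python3 g.py 0.597,0.010,0.2,10 0.597,0.01,0.12,10 0.597,0.01,0.066,10;python3 - <<'E'
from h import *
c,W=shot('scene','s2.png'); 
for cam in ['top','scene']:
    c,W=shot(cam)
    for n in ['glue_stick_mid','stick_stand','glue_well']:
        for r in spotter.mark_of(n,cam): print(cam,n,np.round(r['centre'],3),round(r['confidence'],2))
    if cam=='top':
        m=(np.abs(W[...,2]-.034)<.006)&(np.hypot(W[...,0]-.597,W[...,1]-.01)<.05)
        print('well',cv2.minEnclosingCircle(W[m][:,:2].astype(np.float32)*1000))
E
```

```text
0.597,0.010,0.2,10 [-37.2 -13.5   1. ] [ 0.004 -0.002  0.523]
0.597,0.01,0.12,10 [-37.2 -13.5   9. ] [ 0.004 -0.002  0.523]
0.597,0.01,0.066,10 [-37.2 -13.6  14.4] [ 0.004 -0.002  0.523]
t 5.825 q7 0.0024523582063231066 w 0.028124680264420755 p [0.4613 0.3821 0.2103]
top glue_stick_mid [0.351 0.384 0.048] 0.63
top glue_stick_mid [0.46  0.38  0.197] 0.6
top glue_stick_mid [0.366 0.306 0.046] 0.54
top glue_stick_mid [0.336 0.206 0.048] 0.46
top stick_stand [ 0.465  0.379 -0.002] 0.56
top glue_well [ 0.6    0.011 -0.002] 0.63
top glue_well [ 0.446 -0.18  -0.   ] 0.56
well ((596.6520385742188, 10.665897369384766), 32.98200607299805)
scene glue_stick_mid [0.348 0.384 0.051] 0.77
scene glue_stick_mid [0.46  0.384 0.196] 0.72
scene glue_stick_mid [0.335 0.209 0.053] 0.62
scene glue_stick_mid [0.597 0.009 0.003] 0.61
scene glue_stick_mid [0.366 0.307 0.048] 0.57
scene glue_stick_mid [ 0.446 -0.183 -0.002] 0.4
scene stick_stand [ 0.459  0.381 -0.004] 0.87
scene glue_well [0.599 0.01  0.002] 0.7
```

>>> jog_arm(
  series=[
    [-6, -2.2, 1, 0, 0, 0.09, 1],
    [-12, -4.4, 1, 0, 0, 0.18, 1],
    [-18, -6.6, 1, 0, 0, 0.27, 1],
    [-24, -8.8, 1, 0, 0, 0.36, 1],
    [-30, -11, 1, 0, 0, 0.45, 1],
    [-35, -12.8, 1, 0, 0, 0.523, 1],
    [-37.2, -13.5, 1, 0, 0, 0.523, 1],
    [-37.2, -13.5, 1, 0.004, -0.002, 0.523, 1],
    [-37.2, -13.5, 4, 0.004, -0.002, 0.523, 1],
    [-37.2, -13.5, 8, 0.004, -0.002, 0.523, 1],
    [-37.2, -13.5, 9, 0.004, -0.002, 0.523, 1],
    [-37.2, -13.5, 9, 0.004, -0.002, 0.523, 1],
  ],
)

```text
t: 7.78
tool_pos: [0.5959, 0.0102, 0.1176]
eef_rot: [[-0.175, 0.985, -0.004], [0.985, 0.175, -0.004], [-0.003, -0.004, -1.0]]
ft_force: [-0.8, -0.2, -0.3]
grip_width: 0.0278
gripper_force: 30.0
```

```bash
python3 g.py 0.597,0.01,0.066,10
```

```text
0.597,0.01,0.066,10 [-0.   0.1  5.2] [-0.004  0.003  0.001]
t 7.775 q7 0.30505665546203486 w 0.027837645140611888 p [0.5959 0.0102 0.1176]
```

>>> jog_arm(
  series=[
    [0, 0, 2, 0, 0, 0, 1],
    [0, 0, 4, 0, 0, 0, 1],
    [0, 0, 5, 0, 0, 0, 1],
    [0, 0, 5, 0, 0, 0, 1],
    [0, 0, 5, 0, 0, 0, 1],
  ],
)

```text
t: 8.4
tool_pos: [0.5961, 0.0093, 0.0678]
eef_rot: [[-0.174, 0.985, -0.002], [0.985, 0.174, -0.004], [-0.003, -0.003, -1.0]]
ft_force: [0.2, 1.2, -0.4]
grip_width: 0.0278
gripper_force: 30.0
```

>>> jog_arm(
  series=[
    [0, 0, 0.1, 0, 0, 0, 1],
    [0, 0, 0.2, 0, 0, 0, 1],
    [0, 0, 0.3, 0, 0, 0, 1],
    [0, 0, 0.3, 0, 0, 0, 1],
  ],
)

```text
t: 8.9
tool_pos: [0.5959, 0.0095, 0.0645]
eef_rot: [[-0.174, 0.985, -0.003], [0.985, 0.174, -0.003], [-0.003, -0.003, -1.0]]
ft_force: [0.2, -0.3, 0.0]
grip_width: 0.0279
gripper_force: 30.0
```

Close to the floor; release, and rise.

>>> jog_arm(
  series=[
    [0, 0, 0.1, 0, 0, 0, 0.8],
    [0, 0, 0.1, 0, 0, 0, 0.6],
    [0, 0, 0.1, 0, 0, 0, 0.4],
    [0, 0, 0.1, 0, 0, 0, 0.2],
    [0, 0, 0.1, 0, 0, 0, 0],
    [0, 0, 0.1, 0, 0, 0, 0],
    [0, 0, -4, 0, 0, 0, 0],
    [0, 0, -9, 0, 0, 0, 0],
    [0, 0, -14, 0, 0, 0, 0],
    [0, 0, -14, 0, 0, 0, 0],
  ],
)

```text
t: 10.15
tool_pos: [0.5981, 0.0099, 0.2081]
eef_rot: [[-0.174, 0.985, 0.003], [0.985, 0.174, -0.002], [-0.002, 0.003, -1.0]]
ft_force: [-0.5, 0.3, 0.5]
grip_width: 0.094
gripper_force: 0.0
```

```bash
python3 g.py 0.596,0.205,0.2,-13.5 0.596,0.205,0.1,-13.5 0.596,0.205,0.02,-13.5;python3 - <<'E'
from h import *
for cam in ['top','scene']:
    c,W=shot(cam)
    for n in ['glue_stick_mid','stick_stand','stapler_mid']:
        for r in spotter.mark_of(n,cam): print(cam,n,np.round(r['centre'],3),round(r['confidence'],2))
    if cam=='top':
      for z,x,y,rad in ((.1,.597,.01,.05),(.05,.596,.205,.11)):
        m=(W[...,2]>z-.015)&(W[...,2]<z+.015)&(np.hypot(W[...,0]-x,W[...,1]-y)<rad)
        if m.sum()>5: print('fit',m.sum(),cv2.minAreaRect(W[m][:,:2].astype(np.float32)*1000))
E
```

```text
0.596,0.205,0.2,-13.5 [19.3  3.2  0.8] [0.003 0.002 0.41 ]
0.596,0.205,0.1,-13.5 [19.3  3.2 10.8] [0.003 0.002 0.41 ]
0.596,0.205,0.02,-13.5 [19.3  3.1 18.8] [0.003 0.002 0.41 ]
t 10.15 q7 0.24831667999542104 w 0.09402318188045494 p [0.5981 0.0099 0.2081]
top glue_stick_mid [0.368 0.305 0.045] 0.74
top glue_stick_mid [0.337 0.208 0.048] 0.59
top glue_stick_mid [0.352 0.382 0.047] 0.52
top glue_stick_mid [0.592 0.202 0.03 ] 0.21
top stapler_mid [0.593 0.205 0.03 ] 0.82
fit 710 ((642.7130126953125, 207.40000915527344), (140.00625610351562, 123.204833984375), 76.393310546875)
scene glue_stick_mid [0.368 0.305 0.046] 0.83
scene glue_stick_mid [0.35  0.384 0.05 ] 0.8
scene glue_stick_mid [0.334 0.208 0.047] 0.71
scene glue_stick_mid [0.595 0.011 0.057] 0.5
scene glue_stick_mid [ 0.459  0.383 -0.002] 0.28
scene stick_stand [ 0.461  0.381 -0.   ] 0.77
scene stick_stand [0.442 0.009 0.028] 0.51
scene stapler_mid [0.598 0.207 0.023] 0.6
scene stapler_mid [0.599 0.01  0.   ] 0.18
```

>>> jog_arm(
  series=[
    [6, 1, 0.8, 0, 0, 0.14, 0],
    [12, 2, 0.8, 0, 0, 0.28, 0],
    [17, 2.8, 0.8, 0, 0, 0.41, 0],
    [19.4, 3.2, 0.8, 0.003, 0.002, 0.41, 0],
    [19.4, 3.2, 4, 0.003, 0.002, 0.41, 0],
    [19.4, 3.2, 8, 0.003, 0.002, 0.41, 0],
    [19.4, 3.2, 12, 0.003, 0.002, 0.41, 0],
    [19.4, 3.2, 13, 0.003, 0.002, 0.41, 0],
    [19.4, 3.2, 13, 0.003, 0.002, 0.41, 0],
    [19.4, 3.2, 13, 0.003, 0.002, 0.41, 0],
  ],
)

```text
t: 11.8
tool_pos: [0.5946, 0.2061, 0.0753]
eef_rot: [[0.233, 0.972, -0.004], [0.972, -0.233, -0.001], [-0.001, -0.004, -1.0]]
ft_force: [0.3, 1.5, 1.0]
grip_width: 0.094
gripper_force: 0.0
```

```bash
python3 g.py 0.596,0.206,0.02,-13.5
```

```text
0.596,0.206,0.02,-13.5 [0.  0.2 5.5] [-0.004  0.001  0.001]
t 11.8 q7 -0.349904559289605 w 0.09399215227063652 p [0.5946 0.2061 0.0753]
```

>>> jog_arm(
  series=[
    [0, 0.1, 3, -0.004, 0, 0, 0],
    [0, 0.1, 5.4, -0.004, 0, 0, 0],
    [0, 0.1, 5.4, -0.004, 0, 0, 0.5],
    [0, 0.1, 5.4, -0.004, 0, 0, 1],
    [0, 0.1, 5.4, -0.004, 0, 0, 1],
    [0, 0.1, 5.4, -0.004, 0, 0, 1],
    [0, 0.1, 5.4, -0.004, 0, 0, 1],
    [0, 0.1, 5.4, -0.004, 0, 0, 1],
    [0, 0.1, 5.4, -0.004, 0, 0, 1],
    [0, 0.1, 5.4, -0.004, 0, 0, 1],
  ],
)

```text
t: 13.05
tool_pos: [0.5945, 0.2057, 0.0199]
eef_rot: [[0.233, 0.972, -0.001], [0.972, -0.233, -0.002], [-0.003, -0.001, -1.0]]
ft_force: [1.8, 0.1, 1.0]
grip_width: 0.0319
gripper_force: 30.0
```

>>> jog_arm(
  series=[
    [0, 0, -4, 0, 0, 0, 1],
    [0, 0, -9, 0, 0, 0, 1],
    [0, 0, -14, 0, 0, 0, 1],
    [0, 0, -18, 0, 0, 0, 1],
    [0, 0, -18, 0, 0, 0, 1],
  ],
)

```text
t: 13.68
tool_pos: [0.5958, 0.2066, 0.2025]
eef_rot: [[0.233, 0.972, 0.002], [0.972, -0.233, 0.0], [0.0, 0.002, -1.0]]
ft_force: [0.7, 0.4, -3.4]
grip_width: 0.0316
gripper_force: 30.0
```

```bash
python3 g.py 0.615,-0.219,0.2,0 0.615,-0.219,0.08,0;python3 - <<'E'
from h import *
for cam in ['top','scene']:
    c,W=shot(cam)
    for n in ['glue_stick_mid','stapler_mid']:
        for r in spotter.mark_of(n,cam): print(cam,n,np.round(r['centre'],3),round(r['confidence'],2))
E
```

```text
0.615,-0.219,0.2,0 [-40.9  11.8   0.3] [ 0.002 -0.    -0.235]
0.615,-0.219,0.08,0 [-40.9  11.8  12.3] [ 0.002 -0.    -0.235]
t 13.675 q7 -0.4297710116438138 w 0.031557570367378315 p [0.5958 0.2066 0.2025]
top glue_stick_mid [0.595 0.006 0.054] 0.63
top glue_stick_mid [0.339 0.209 0.046] 0.44
top stapler_mid [0.592 0.203 0.212] 0.78
scene glue_stick_mid [0.366 0.306 0.047] 0.89
scene glue_stick_mid [0.593 0.011 0.053] 0.56
scene glue_stick_mid [0.35  0.386 0.05 ] 0.55
scene glue_stick_mid [0.334 0.21  0.047] 0.54
scene stapler_mid [ 0.614 -0.22  -0.001] 0.62
scene stapler_mid [0.596 0.207 0.205] 0.55
```

>>> jog_arm(
  series=[
    [-5, 1.5, 0.3, 0, 0, -0.04, 1],
    [-11, 3.2, 0.3, 0, 0, -0.08, 1],
    [-17, 4.9, 0.3, 0, 0, -0.12, 1],
    [-23, 6.6, 0.3, 0, 0, -0.16, 1],
    [-29, 8.4, 0.3, 0, 0, -0.2, 1],
    [-35, 10.1, 0.3, 0, 0, -0.235, 1],
    [-39, 11.3, 0.3, 0, 0, -0.235, 1],
    [-40.9, 11.8, 0.3, 0.002, 0, -0.235, 1],
    [-40.9, 11.8, 4, 0.002, 0, -0.235, 1],
    [-40.9, 11.8, 8, 0.002, 0, -0.235, 1],
    [-40.9, 11.8, 12, 0.002, 0, -0.235, 1],
    [-40.9, 11.8, 12, 0.002, 0, -0.235, 1],
  ],
)

```text
t: 15.48
tool_pos: [0.6121, -0.2177, 0.0778]
eef_rot: [[-0.001, 1.0, -0.009], [1.0, 0.001, -0.001], [-0.001, -0.009, -1.0]]
ft_force: [0.9, 0.4, -1.6]
grip_width: 0.0317
gripper_force: 30.0
```

```bash
python3 g.py 0.615,-0.219,0.027,0;python3 - <<'E'
from h import *
for cam in ['top','scene']:
    c,W=shot(cam,'st_'+cam+'.png')
    for n in ['stapler_tray','stapler_mid']:
        for r in spotter.mark_of(n,cam): print(cam,n,np.round(r['centre'],3),round(r['confidence'],2))
E
```

```text
0.615,-0.219,0.027,0 [-0.1  0.3  5.1] [-0.009  0.001  0.001]
t 15.475 q7 0.5796551909337738 w 0.03167393654202469 p [ 0.6121 -0.2177  0.0778]
top stapler_mid [ 0.597  0.008 -0.002] 0.4
scene stapler_tray [ 0.615 -0.219  0.   ] 0.84
scene stapler_mid [ 0.614 -0.218  0.087] 0.83
```

>>> jog_arm(
  series=[
    [0, 0.1, 2, 0, 0, 0, 1],
    [0, 0.1, 4, 0, 0, 0, 1],
    [0, 0.1, 4.8, 0, 0, 0, 1],
    [0, 0.1, 5.1, 0, 0, 0, 1],
    [0, 0.1, 5.1, 0, 0, 0, 1],
    [0, 0.1, 5.1, 0, 0, 0, 1],
  ],
)

```text
t: 16.52
tool_pos: [0.615, -0.2195, 0.0302]
eef_rot: [[0.0, 1.0, -0.003], [1.0, -0.0, -0.002], [-0.002, -0.003, -1.0]]
ft_force: [0.5, -0.0, -2.3]
grip_width: 0.0322
gripper_force: 30.0
```

>>> jog_arm(
  series=[
    [0, 0, 0.2, 0, 0, 0, 1],
    [0, 0, 0.4, 0, 0, 0, 1],
    [0, 0, 0.4, 0, 0, 0, 1],
    [0, 0, 0.4, 0, 0, 0, 1],
  ],
)

```text
t: 17.02
tool_pos: [0.6147, -0.2194, 0.0258]
eef_rot: [[0.0, 1.0, -0.004], [1.0, -0.0, -0.002], [-0.002, -0.004, -1.0]]
ft_force: [-0.0, -0.8, -2.6]
grip_width: 0.0317
gripper_force: 30.0
```

>>> jog_arm(
  series=[
    [0, 0, 0.1, 0, 0, 0, 0.7],
    [0, 0, 0.1, 0, 0, 0, 0.4],
    [0, 0, 0.1, 0, 0, 0, 0.2],
    [0, 0, 0.1, 0, 0, 0, 0],
    [0, 0, 0.1, 0, 0, 0, 0],
    [0, 0, 0.1, 0, 0, 0, 0],
    [0, 0, -5, 0, 0, 0, 0],
    [0, 0, -10, 0, 0, 0, 0],
    [0, 0, -15, 0, 0, 0, 0],
    [0, 0, -17, 0, 0, 0, 0],
    [0, 0, -17, 0, 0, 0, 0],
  ],
)

```text
t: 18.4
tool_pos: [0.6158, -0.2191, 0.1967]
eef_rot: [[-0.0, 1.0, -0.002], [1.0, 0.0, -0.002], [-0.002, -0.002, -1.0]]
ft_force: [-0.1, 0.1, -1.2]
grip_width: 0.0939
gripper_force: 0.0
```

```bash
python3 g.py 0.443,-0.38,0.15,-3.9 0.443,-0.38,0.08,-3.9;python3 - <<'E'
from h import *
for cam in ['top','scene']:
    c,W=shot(cam,'c3_'+cam+'.png')
    for n in ['stapler_mid','white_carton_mid']:
        for r in spotter.mark_of(n,cam): print(cam,n,np.round(r['centre'],3),round(r['confidence'],2))
    if cam=='top':
      for lo,hi,x,y,rad in ((.03,.08,.615,-.219,.12),(.03,.045,.443,-.38,.07)):
        m=(W[...,2]>lo)&(W[...,2]<hi)&(np.hypot(W[...,0]-x,W[...,1]-y)<rad)
        if m.sum()>5: print('fit',m.sum(),np.nanmax(W[m][:,2]),cv2.minAreaRect(W[m][:,:2].astype(np.float32)*1000))
E
```

```text
0.443,-0.38,0.15,-3.9 [-16.1 -17.3   4.7] [-0.002  0.002  0.068]
0.443,-0.38,0.08,-3.9 [-16.1 -17.3  11.7] [-0.002  0.002  0.068]
t 18.4 q7 0.512878692688369 w 0.0939399088535295 p [ 0.6158 -0.2191  0.1967]
top stapler_mid [ 0.617 -0.221  0.037] 0.92
top white_carton_mid [ 0.442 -0.378  0.023] 0.63
fit 405 0.06241935233920248 ((615.283447265625, -177.48855590820312), (33.19246292114258, 85.22171783447266), 0.9882850646972656)
fit 136 0.03974495605123418 ((439.9371643066406, -409.8912658691406), (24.905593872070312, 58.6727409362793), 86.56330871582031)
scene stapler_mid [ 0.616 -0.22   0.03 ] 0.61
scene stapler_mid [ 0.615 -0.216 -0.002] 0.58
scene white_carton_mid [ 0.444 -0.384  0.02 ] 0.77
```

>>> jog_arm(
  series=[
    [-4, -4.3, 1, 0, 0, 0.02, 0],
    [-8, -8.6, 2, 0, 0, 0.04, 0],
    [-12, -13, 3, 0, 0, 0.068, 0],
    [-16.1, -17.3, 5, 0, 0, 0.068, 0],
    [-16.1, -17.3, 10, 0, 0, 0.068, 0],
    [-16.1, -17.3, 12, 0, 0, 0.068, 0],
    [-16.1, -17.3, 12, 0, 0, 0.068, 0],
    [-16.1, -17.3, 12, 0, 0, 0.068, 0],
  ],
)

```text
t: 19.7
tool_pos: [0.4429, -0.3804, 0.0779]
eef_rot: [[0.067, 0.998, -0.003], [0.998, -0.067, -0.003], [-0.003, -0.003, -1.0]]
ft_force: [-0.3, 0.5, 0.1]
grip_width: 0.0941
gripper_force: 0.0
```

```bash
python3 g.py 0.443,-0.381,0.016,-3.9
```

```text
0.443,-0.381,0.016,-3.9 [-0.   0.   6.2] [-0.003  0.003  0.001]
t 19.7 q7 0.8971661863128733 w 0.09405587909956373 p [ 0.4429 -0.3804  0.0779]
```

>>> jog_arm(
  series=[
    [0, 0, 3, 0, 0, 0, 0],
    [0, 0, 5.5, 0, 0, 0, 0],
    [0, 0, 6.1, -0.003, 0.003, 0, 0],
    [0, 0, 6.1, -0.003, 0.003, 0, 0.5],
    [0, 0, 6.1, -0.003, 0.003, 0, 1],
    [0, 0, 6.1, -0.003, 0.003, 0, 1],
    [0, 0, 6.1, -0.003, 0.003, 0, 1],
    [0, 0, 6.1, -0.003, 0.003, 0, 1],
    [0, 0, 6.1, -0.003, 0.003, 0, 1],
  ],
)

```text
t: 20.82
tool_pos: [0.4421, -0.3806, 0.0163]
eef_rot: [[0.068, 0.998, 0.0], [0.998, -0.068, 0.0], [0.0, 0.0, -1.0]]
ft_force: [0.0, 1.0, 7.0]
grip_width: 0.0595
gripper_force: 30.0
```

>>> jog_arm(
  series=[
    [0, 0, -4, 0, 0, 0, 1],
    [0, 0, -9, 0, 0, 0, 1],
    [0, 0, -14, 0, 0, 0, 1],
    [0, 0, -18, 0, 0, 0, 1],
    [0, 0, -18, 0, 0, 0, 1],
  ],
)

```text
t: 21.45
tool_pos: [0.4428, -0.3814, 0.1985]
eef_rot: [[0.068, 0.998, 0.004], [0.998, -0.068, -0.001], [-0.001, 0.004, -1.0]]
ft_force: [-0.1, -0.4, -2.1]
grip_width: 0.0597
gripper_force: 30.0
```

```bash
python3 g.py 0.475,-0.1,0.2,-3.9 0.475,0,0.2,6 0.444,0.194,0.2,14 0.444,0.194,0.08,14;python3 - <<'E'
from h import *
for cam in ['top','scene']:
    c,W=shot(cam)
    for n in ['white_carton_mid','carton_tray']:
        for r in spotter.mark_of(n,cam): print(cam,n,np.round(r['centre'],3),round(r['confidence'],2))
    if cam=='top':
        m=(W[...,2]>.012)&(W[...,2]<.025)&(np.hypot(W[...,0]-.444,W[...,1]-.194)<.09)
        print('fit',m.sum(),cv2.minAreaRect(W[m][:,:2].astype(np.float32)*1000))
E
```

```text
0.475,-0.1,0.2,-3.9 [28.3  1.3 -0.2] [0.004 0.001 0.   ]
0.475,0,0.2,6 [38.3  0.6 -0.2] [ 0.004  0.001 -0.173]
0.444,0.194,0.2,14 [57.4 -3.8 -0.2] [ 0.004  0.001 -0.312]
0.444,0.194,0.08,14 [57.4 -3.8 11.8] [ 0.004  0.001 -0.312]
t 21.45 q7 0.7977975606760775 w 0.05965771525308709 p [ 0.4428 -0.3814  0.1985]
top white_carton_mid [ 0.463  0.381 -0.003] 0.69
top white_carton_mid [ 0.442 -0.379  0.203] 0.68
top carton_tray [ 0.446  0.194 -0.002] 0.81
fit 454 ((443.3282470703125, 192.535400390625), (96.4952392578125, 119.31727600097656), 14.521658897399902)
scene white_carton_mid [ 0.442 -0.384  0.196] 0.85
scene white_carton_mid [0.444 0.007 0.027] 0.31
scene white_carton_mid [ 0.615 -0.22  -0.003] 0.18
scene carton_tray [0.445 0.192 0.   ] 0.92
```

>>> jog_arm(
  series=[
    [5.5, 0.3, -0.2, 0, 0, 0, 1],
    [11.5, 0.6, -0.2, 0, 0, 0, 1],
    [17, 0.9, -0.2, 0, 0, 0, 1],
    [23, 1.1, -0.2, 0, 0, 0, 1],
    [28.5, 1.2, -0.2, 0, 0, -0.06, 1],
    [34, 1, -0.2, 0, 0, -0.12, 1],
    [39.5, 0.4, -0.2, 0, 0, -0.17, 1],
    [45, -0.8, -0.2, 0, 0, -0.22, 1],
    [50.5, -2.2, -0.2, 0, 0, -0.27, 1],
    [55, -3.2, -0.2, 0, 0, -0.31, 1],
    [57.3, -3.8, -0.2, 0, 0, -0.315, 1],
    [57.3, -3.8, -0.2, 0, 0, -0.315, 1],
  ],
)

```text
t: 23.25
tool_pos: [0.4421, 0.1951, 0.1973]
eef_rot: [[-0.247, 0.969, -0.002], [0.969, 0.247, -0.0], [0.0, -0.002, -1.0]]
ft_force: [-0.4, -0.9, -1.6]
grip_width: 0.0601
gripper_force: 30.0
```

```bash
python3 g.py 0.444,0.193,0.08,14.3 0.444,0.193,0.022,14.3
```

```text
0.444,0.193,0.08,14.3 [-0.3  0.2 11.7] [-0.002 -0.     0.   ]
0.444,0.193,0.022,14.3 [-0.3  0.2 17.5] [-0.002 -0.     0.   ]
t 23.25 q7 -0.2396312570102303 w 0.06007687586375028 p [0.4421 0.1951 0.1973]
```

>>> jog_arm(
  series=[
    [-0.2, 0.1, 4, 0, 0, 0, 1],
    [-0.2, 0.1, 8, 0, 0, 0, 1],
    [-0.2, 0.1, 12, 0, 0, 0, 1],
    [-0.2, 0.1, 14.5, 0, 0, 0, 1],
    [-0.2, 0.1, 16, 0, 0, 0, 1],
    [-0.2, 0.1, 16.8, 0, 0, 0, 1],
    [-0.2, 0.1, 17, 0, 0, 0, 1],
    [-0.2, 0.1, 17, 0, 0, 0, 1],
  ],
)

```text
t: 24.25
tool_pos: [0.4445, 0.1923, 0.0287]
eef_rot: [[-0.244, 0.97, 0.0], [0.97, 0.244, 0.001], [0.001, 0.0, -1.0]]
ft_force: [0.4, -0.2, -0.5]
grip_width: 0.0596
gripper_force: 30.0
```

>>> jog_arm(
  series=[
    [0, 0, 0.3, 0, 0, 0, 1],
    [0, 0, 0.6, 0, 0, 0, 1],
    [0, 0, 0.6, 0, 0, 0, 1],
    [0, 0, 0.6, 0, 0, 0, 0.8],
    [0, 0, 0.6, 0, 0, 0, 0.6],
    [0, 0, 0.6, 0, 0, 0, 0.3],
    [0, 0, 0.6, 0, 0, 0, 0],
    [0, 0, 0.6, 0, 0, 0, 0],
    [0, 0, -4, 0, 0, 0, 0],
    [0, 0, -9, 0, 0, 0, 0],
    [0, 0, -14, 0, 0, 0, 0],
    [0, 0, -14, 0, 0, 0, 0],
  ],
)

```text
t: 25.75
tool_pos: [0.4459, 0.193, 0.1715]
eef_rot: [[-0.244, 0.97, 0.004], [0.97, 0.244, 0.005], [0.004, 0.005, -1.0]]
ft_force: [-0.8, -0.4, 0.2]
grip_width: 0.0938
gripper_force: 0.0
```

```bash
python3 - <<'E'
from h import *
for cam in ['top','scene']:
    c,W=shot(cam,'d_'+cam+'.png')
    for n in ['white_carton_mid','tape_measure_mid','tape_tray']:
        for r in spotter.mark_of(n,cam): print(cam,n,np.round(r['centre'],3),round(r['confidence'],2))
    for lo,hi,x,y,rad in ((.03,.047,.444,.194,.06),(.02,.08,.447,.007,.07),(.012,.025,.447,-.183,.09)):
        m=(W[...,2]>lo)&(W[...,2]<hi)&(np.hypot(W[...,0]-x,W[...,1]-y)<rad)
        if m.sum()>5: print('fit',m.sum(),cv2.minAreaRect(W[m][:,:2].astype(np.float32)*1000))
E
python3 g.py 0.447,0,0.15,1 0.447,0,0.1,1 0.447,0.0,0.022,1
```

```text
top white_carton_mid [0.442 0.195 0.025] 0.82
top tape_measure_mid [0.448 0.012 0.03 ] 0.59
top tape_tray [ 0.443 -0.178  0.003] 0.62
top tape_tray [ 0.445  0.195 -0.002] 0.45
fit 514 ((447.5947265625, 177.4704132080078), (60.24312973022461, 55.43069839477539), 13.803815841674805)
fit 432 ((447.3321533203125, 3.2966346740722656), (38.55571365356445, 71.20623779296875), 1.2836869955062866)
fit 434 ((447.9707946777344, -183.67417907714844), (135.08641052246094, 72.27973175048828), 83.68816375732422)
scene white_carton_mid [0.448 0.19  0.023] 0.92
scene white_carton_mid [0.595 0.011 0.054] 0.72
scene tape_measure_mid [0.445 0.007 0.03 ] 0.55
scene tape_measure_mid [0.45  0.186 0.025] 0.31
scene tape_tray [ 0.446 -0.182 -0.005] 0.85
fit 477 ((443.9422912597656, 194.19424438476562), (62.08008575439453, 88.99483489990234), 13.741254806518555)
fit 318 ((446.6708068847656, 7.768037796020508), (70.7166976928711, 41.43345642089844), 88.09986877441406)
fit 146 ((447.4248352050781, -179.89649963378906), (138.4368133544922, 73.44550323486328), 83.51044464111328)
0.447,0,0.15,1 [-18.7  -4.4   1.7] [-0.002  0.     0.229]
0.447,0,0.1,1 [-18.7  -4.4   6.7] [-0.002  0.     0.229]
0.447,0.0,0.022,1 [-18.7  -4.4  14.5] [-0.002  0.     0.229]
t 26.15 q7 -0.20843397756989593 w 0.09377097901805634 p [0.4439 0.1917 0.1673]
```

>>> jog_arm(
  series=[
    [-5, -1.2, 1.5, 0, 0, 0.08, 0],
    [-10, -2.4, 1.5, 0, 0, 0.16, 0],
    [-15, -3.6, 1.5, 0, 0, 0.24, 0],
    [-18.5, -4.4, 1.7, 0, 0, 0.245, 0],
    [-18.5, -4.4, 4.5, 0, 0, 0.245, 0],
    [-18.5, -4.4, 6.7, 0, 0, 0.245, 0],
    [-18.5, -4.4, 6.7, 0, 0, 0.245, 0],
    [-18.5, -4.4, 6.7, 0, 0, 0.245, 0],
  ],
)

```text
t: 27.15
tool_pos: [0.447, 0.0018, 0.1015]
eef_rot: [[-0.002, 1.0, -0.001], [1.0, 0.002, 0.0], [0.0, -0.001, -1.0]]
ft_force: [0.2, -0.8, -1.0]
grip_width: 0.0943
gripper_force: 0.0
```

```bash
python3 g.py 0.447,0.0015,0.022,0
```

```text
0.447,0.0015,0.022,0 [-0.   0.   7.9] [-0.001 -0.     0.002]
t 27.15 q7 0.03211079441860033 w 0.09427849501882447 p [0.447  0.0018 0.1015]
```

>>> jog_arm(
  series=[
    [0, 0, 4, 0, 0, 0, 0],
    [0, 0, 7, 0, 0, 0, 0],
    [0, 0, 7.9, 0, 0, 0, 0],
    [0, 0, 7.9, 0, 0, 0, 0.5],
    [0, 0, 7.9, 0, 0, 0, 1],
    [0, 0, 7.9, 0, 0, 0, 1],
    [0, 0, 7.9, 0, 0, 0, 1],
    [0, 0, 7.9, 0, 0, 0, 1],
    [0, 0, 7.9, 0, 0, 0, 1],
    [0, 0, 7.9, 0, 0, 0, 1],
    [0, 0, 7.9, 0, 0, 0, 1],
  ],
)

```text
t: 28.52
tool_pos: [0.4468, 0.002, 0.022]
eef_rot: [[-0.002, 1.0, -0.0], [1.0, 0.002, 0.001], [0.001, -0.0, -1.0]]
ft_force: [-0.1, -0.5, 2.9]
grip_width: 0.0343
gripper_force: 29.8
```

Gripped; lift to 0.15 and look.

>>> jog_arm(
  series=[
    [0, 0, -3, 0, 0, 0, 1],
    [0, 0, -7, 0, 0, 0, 1],
    [0, 0, -11, 0, 0, 0, 1],
    [0, 0, -13, 0, 0, 0, 1],
    [0, 0, -13, 0, 0, 0, 1],
    [0, 0, -13, 0, 0, 0, 1],
  ],
)

```text
t: 29.28
tool_pos: [0.4462, 0.0019, 0.1511]
eef_rot: [[-0.002, 1.0, -0.002], [1.0, 0.002, 0.0], [0.0, -0.002, -1.0]]
ft_force: [-0.1, -0.1, -2.6]
grip_width: 0.0343
gripper_force: 29.8
```

```bash
python3 - <<'E'
from h import *
for cam in ['top','scene']:
    c,W=shot(cam,'e_'+cam+'.png')
    for n in ['tape_measure_mid']:
        for r in spotter.mark_of(n,cam): print(cam,n,np.round(r['centre'],3),round(r['confidence'],2))
E
python3 g.py 0.446,-0.191,0.15,-6.4 0.446,-0.191,0.08,-6.4 0.446,-0.191,0.028,-6.4
```

```text
top tape_measure_mid [ 0.612 -0.223  0.033] 0.48
scene tape_measure_mid [0.44  0.01  0.159] 0.95
scene tape_measure_mid [0.599 0.008 0.003] 0.3
0.446,-0.191,0.15,-6.4 [-19.3  -0.1   0.1] [-0.002  0.     0.113]
0.446,-0.191,0.08,-6.4 [-19.3  -0.    7.1] [-0.002  0.     0.113]
0.446,-0.191,0.028,-6.4 [-19.3  -0.   12.3] [-0.002  0.     0.113]
t 29.475 q7 -0.04059169097711656 w 0.0345652372480345 p [0.4463 0.0017 0.1512]
```

View pics/e_scene.png

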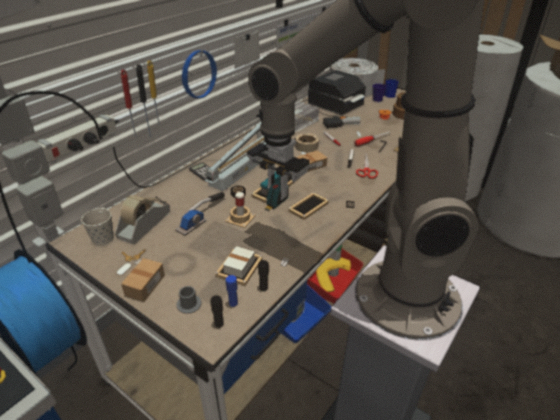

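The scene view shows the tape measure held level at about (275,190), the carton in its tray at (240,262), the glue stick in the well at (240,205), and the stand upright and empty at (187,297). Next I carry the tape measure to its tray.

>>> jog_arm(
  series=[
    [-5, 0, 0, 0, 0, 0.03, 1],
    [-10, 0, 0, 0, 0, 0.06, 1],
    [-15, 0, 0, 0, 0, 0.09, 1],
    [-19.3, 0, 0, 0, 0, 0.113, 1],
    [-19.3, 0, 0.1, 0, 0, 0.113, 1],
    [-19.3, 0, 4, 0, 0, 0.113, 1],
    [-19.3, 0, 8, 0, 0, 0.113, 1],
    [-19.3, 0, 10.5, 0, 0, 0.113, 1],
    [-19.3, 0, 11.5, 0, 0, 0.113, 1],
    [-19.3, 0, 11.8, 0, 0, 0.113, 1],
    [-19.3, 0, 11.8, 0, 0, 0.113, 1],
  ],
)

```text
t: 30.85
tool_pos: [0.4475, -0.191, 0.0344]
eef_rot: [[0.111, 0.994, 0.0], [0.994, -0.111, 0.001], [0.001, 0.0, -1.0]]
ft_force: [0.8, 0.1, -1.9]
grip_width: 0.0342
gripper_force: 29.8
```

```bash
python3 g.py 0.446,-0.191,0.0275,-6.4
python3 - <<'E'
from h import *
for cam in ['top','scene']:
    c,W=shot(cam,'f_'+cam+'.png')
    for n in ['tape_measure_mid']:
        for r in spotter.mark_of(n,cam): print(cam,n,np.round(r['centre'],3),round(r['confidence'],2))
E
```

```text
0.446,-0.191,0.0275,-6.4 [-0.  -0.2  0.7] [ 0.    -0.001  0.001]
t 30.85 q7 0.5725783237890376 w 0.03418375963722513 p [ 0.4475 -0.191   0.0344]
top tape_measure_mid [ 0.45  -0.18   0.045] 0.68
scene tape_measure_mid [ 0.444 -0.184  0.042] 0.74
```

>>> jog_arm(
  series=[
    [0, 0, 0.3, 0, 0, 0, 1],
    [0, 0, 0.6, 0, 0, 0, 1],
    [0, 0, 0.7, 0, 0, 0, 1],
    [0, 0, 0.7, 0, 0, 0, 0.8],
    [0, 0, 0.7, 0, 0, 0, 0.5],
    [0, 0, 0.7, 0, 0, 0, 0.2],
    [0, 0, 0.7, 0, 0, 0, 0],
    [0, 0, 0.7, 0, 0, 0, 0],
    [0, 0, -4, 0, 0, 0, 0],
    [0, 0, -10, 0, 0, 0, 0],
    [0, 0, -16, 0, 0, 0, 0],
    [0, 0, -20, 0, 0, 0, 0],
  ],
)

```text
t: 32.55
tool_pos: [0.4475, -0.1915, 0.2363]
eef_rot: [[0.111, 0.994, 0.002], [0.994, -0.111, 0.001], [0.001, 0.001, -1.0]]
ft_force: [-0.3, 0.6, -0.2]
grip_width: 0.0941
gripper_force: 0.0
```

>>> jog_arm(
  series=[
    [0, 0, -4, 0, 0, 0, 0],
    [5, 0, -4, 0, 0, 0, 0],
    [10, 0, -4, 0, 0, 0, 0],
    [15, 0, -4, 0, 0, 0, 0],
    [20, 0, -4, 0, 0, 0, 0],
    [20, 0, -4, 0, 0, 0, 0],
    [20, 0, -4, 0, 0, 0, 0],
  ],
)

```text
t: 33.42
tool_pos: [0.4693, 0.007, 0.2739]
eef_rot: [[0.111, 0.994, -0.001], [0.994, -0.111, 0.0], [0.0, -0.001, -1.0]]
ft_force: [-0.3, -0.7, 0.2]
grip_width: 0.0942
gripper_force: 0.0
```

Run:
```python
from h import *
for cam in ['top','scene']:
    c,W=shot(cam,'z_'+cam+'.png')
    for n in NAMES[:5]:
        for r in spotter.mark_of(n,cam): print(cam,n,np.round(r['centre'],3),round(r['confidence'],2))
    for lo,hi,x,y,rad in ((.03,.047,.444,.194,.06),(.025,.08,.447,-.183,.06),(.03,.08,.615,-.219,.11)):
        m=(W[...,2]>lo)&(W[...,2]<hi)&(np.hypot(W[...,0]-x,W[...,1]-y)<rad)
        if m.sum()>5: print('fit',m.sum(),cv2.minAreaRect(W[m][:,:2].astype(np.float32)*1000))
a=cv2.imread('pics/z_top.png'); cv2.imwrite('pics/z_topc.png',cv2.resize(a[110:310,80:480],(800,400),interpolation=cv2.INTER_CUBIC))
```

```text
top stapler_mid [ 0.614 -0.225  0.032] 0.78
top tape_measure_mid [ 0.449 -0.182  0.035] 0.9
top white_carton_mid [0.44  0.192 0.026] 0.68
top glue_stick_mid [0.349 0.378 0.048] 0.58
top glue_stick_mid [ 0.444 -0.18   0.001] 0.56
top glue_stick_mid [0.367 0.308 0.045] 0.55
top glue_stick_mid [ 0.612 -0.221  0.034] 0.38
top stick_stand [ 0.463  0.383 -0.008] 0.7
top stick_stand [0.445 0.195 0.025] 0.29
fit 783 ((444.083740234375, 191.27076721191406), (60.38775634765625, 83.63880920410156), 14.628389358520508)
fit 463 ((447.28240966796875, -190.7196502685547), (73.1710205078125, 39.634822845458984), 84.5584945678711)
fit 839 ((615.822509765625, -218.82339477539062), (166.56808471679688, 34.29583740234375), 89.66751861572266)
scene stapler_mid [ 0.617 -0.218  0.03 ] 0.72
scene tape_measure_mid [ 0.445 -0.186  0.036] 0.61
scene white_carton_mid [0.444 0.189 0.021] 0.7
scene white_carton_mid [ 0.446 -0.185 -0.005] 0.22
scene glue_stick_mid [0.369 0.305 0.047] 0.74
scene glue_stick_mid [0.334 0.209 0.043] 0.68
scene glue_stick_mid [0.35  0.383 0.049] 0.62
scene glue_stick_mid [0.595 0.015 0.054] 0.46
scene stick_stand [ 0.459  0.38  -0.001] 0.68
scene stick_stand [ 0.446 -0.182 -0.005] 0.59
fit 479 ((444.1064453125, 193.39154052734375), (62.416805267333984, 91.2315902709961), 15.156862258911133)
fit 270 ((444.4704284667969, -184.93057250976562), (70.11121368408203, 40.056514739990234), 86.44160461425781)
fit 328 ((612.1128540039062, -214.91873168945312), (171.50302124023438, 34.749359130859375), 89.0892562866211)
```

View pics/z_topc.png

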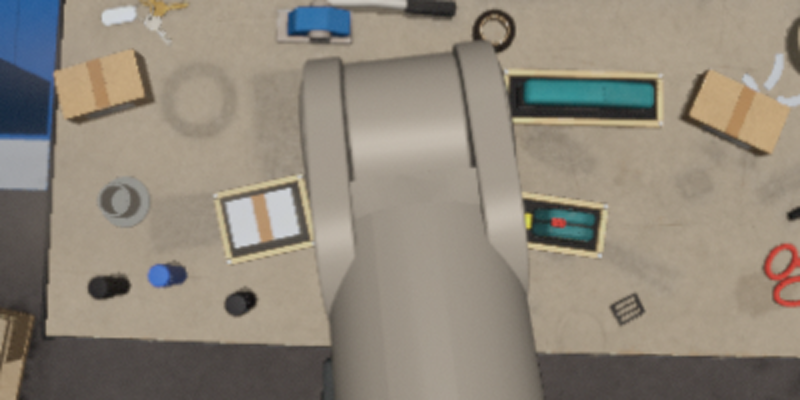

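The crop shows the stapler, tape measure and carton centred in their trays at (590,97), (558,223) and (263,218), and the stand where it was at (123,202). The arm hides the glue stick in this view. The scene camera puts it in the well at z = 0.054.

```bash
python3 -c "
from h import *
print(order.hand_in())"
```

```text
the job is handed in; nothing more can be done
None
```

I put all four items in their holders, left the stand upright in place, and handed the job in at about 33 s; the hand-in call returned no verdict.

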